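Set up the hot-stamping type holder and its heater

ROBOT

A 6-joint arm with a two-finger parallel gripper is mounted at the origin on the work surface. World frame = base frame: x ahead of the robot, y to its left, z up, the work surface at z = 0. Lengths are in m, angles in rad, forces in N, time in s.
With the tool pointing down it reaches from about 0.225 to 0.875 m from the base axis. Payload 3.4 kg.
Tool frame: the origin (TCP) lies between the finger pads; the fingertips stand 11 mm ahead of it and the grasp point (between the pads) lies 8 mm behind it; z points along the fingers, y is the line along which they close (so a half turn about z gives the same grasp; the last joint's range is limited). The gripper opens to 85 mm and grips with 20 to 120 N. Pads are 22 mm wide; open, the fingers measure 114 mm over their backs; the gripper's body (76 mm by 85 mm) begins 54 mm behind the grasp point. The pads swing forward as they close: fully open they stand 13 mm farther back than shut.
Start: joints at [-1.381, 0.276, 1.505, -0, 1.361, -0.121], TCP at [0.176, -0.547, 0.208] pointing down, gripper open.
Joint ranges: [-2.89, 2.89], [-0.75, 2.08], [0.22, 2.7], [-1.18, 4.32], [0.11, 2.71], [-2.7, 2.7]. Speed limits (rad/s): [2.57, 2.57, 3.14, 3.14, 3.14, 3.14].

INTERFACE

Orientations are given as a unit quaternion [w, x, y, z].
In Python, from rig import manip, imaging gives the robot as it stands. The module is installed in compiled form; this text tells all that it offers.
- The arm moves only by the tool jog_arm, never from a script. Its argument "deltas" is one flat list of numbers, 7 for each row, row after row: the turn, a rotation vector about the world's x, y, z in degrees, then the shift along the world's x, y, z in mm, then the opening, from 0 (shut) to 1 (fully open). In form: [ax, ay, az, tx, ty, tz, gripper, ax, ay, az, tx, ty, tz, gripper, ...]. A call has 1 to 20 rows; each row is the pose to reach, as a shift and turn from the pose commanded when the call began; what a row does not reach only later rows make up. A row lasts 1/10 s, in which the tool goes at most 50 mm and 8.59 degrees, less where a joint would pass 70% of its speed; a pose out of reach is approached as far as the arm can. A call with a gripper value outside its range is refused whole. The fingers move at their own pace and stop on an object; "grip_force" is the grip in N (left out, the last holds). Time passes only in rows, so rows that repeat a pose let the fingers close. It gives the time, the measured TCP pose, the force, the opening and the grip force at its end, in the units of the state.
- manip.get_state(): the state, without advancing time (a new reading comes with each control period).
- imaging.get_image(name): name is "side" or "top" or "wrist"; returns the picture (420x560x3 uint8, blue, green, red); there is no depth.
- imaging.calibration(name): a dict with "mtx" (3x3 intrinsics, pixels), "dist" ([k1, k2, p1, p2, k3] as OpenCV has them; the pictures are not rectified), "cam_to_world" (4x4, takes a point from camera to world coordinates). Camera axes: x right, y down, z forward; pixel columns grow to the right and rows downward; lengths in m; the calibration is good to about 2 mm. A picture is of the moment at which its call begins: read the wrist's pose just before it. calibration takes no time and is no camera call; for the wrist camera it gives the pose at the moment of the call.
- manip.sign_off(): hands the job in; it is judged then, once.
The state is a dict: "clock": time; "qpos": joint angles; "qd": joint speeds; "effort": joint torques, N m; "position": TCP position; "ee_rot": TCP orientation; "contact_force": force on the tool from outside, world axes, zero at the start; "moment": the same for the moment, N m; "width": finger opening in m; "gripper_force": force on a finger pad.
Only numpy, scipy, OpenCV 4.12 (cv2) and the standard library are available. Lean on these libraries where they do the work, as an engineer would, in place of code of your own. Each camera call takes 0.05 s, during which the arm holds its last target. There are 200 camera calls.

TASK

Load the long brass type strip face up into the type holder's channel, pushing back the spring follower so that the strip lies flat on the floor between follower and end stop, and then slide the keeper fully home over the strip's end. Also turn the heater dial on the sloping console until its pointer lines up with the one long mark on the scale. Leave the short strip, the foil roll and the hex key where they are.

Things in the scene. Friction and masses are not known exactly. Their poses are not given: they have to be found in the camera images.
- strip_mid (a point): Centre, 17 mm above the underside, of the long brass type strip: loose, 160 to 260 g, face up on the bench. Foot bar 96 long (its x), 14 wide (y), 20 high; a face block 60 long, 14 wide on its middle reaches up to 34 mm above the underside, leaving an 18 mm long, 20 mm high shoulder at each end. Both ends alike. z up. Take it across its width.
- holder: Type holder fixed to the bench: aluminium base 236 x 64 mm, 12 thick; origin under its middle, on the bench. Channel along its x: floor 12 mm above the bench, 18 wide, side walls 8 thick with rounded tops 25 mm above the bench. Follower at the -x end, end stop and keeper at +x. Loaded, the strip's centre is at x 0, y 0, 29 mm above the bench. Spring housing at x -93 to -107, 36 high.
- stop_face (a point): Top edge of the end stop's face, at holder x = +48 mm and 25 mm above the bench (13 mm above the channel floor); axes as the holder's.
- follower_face (a point): Front face of the spring follower, a block 16 long and 16.5 wide in the channel, its top 40 mm above the bench (15 mm higher than the end stop); point at 33 mm, axes as the holder's. Relaxed it is at holder x = -38: the 86 mm gap is 10 mm too short. A level strip held above the end stop can push its upper part back towards -x, then be lowered.
- follower (a joint): How far the spring follower is pushed back towards the holder's -x, m: 0 relaxed, 0.010 with the strip loaded, 0.028 at its limit. The spring pushes with about 3 N at 0, 5.5 N at 0.010, 7 N at 0.016.
- keeper_grip (a point): Middle of the keeper's black tab, 55 mm above the bench, axes as the holder's. Keeper: steel bridge across the holder (52 mm wide, 12 along x, underside 35 and top 41 mm above the bench) with the tab on top, 12 along holder x, 14 along y, top 65 mm above the bench. At holder x = +83 mm open, +38 mm home.
- keeper (a joint): Slide of the keeper from open towards the holder's -x, m: 0 fully open, clear of the channel; 0.045 fully home, its bridge over the strip's shoulder. Friction about 1.5 N; stays where left.
- dial_grip (a point): Point on the dial's axis, 28 mm off the panel. Black disc 54 mm across, top 9 mm off the panel, with a grip bar 44 long, 14 wide up to 42 mm off the panel. Turns with it: x along the bar to the pointer end (white line), z out of the panel. The panel, on a fixed console, slopes 30 degrees from level, low edge towards the robot; 190 mm wide, 162 mm up the slope, dial in its middle.
- spare_mid (a point): Centre (17 mm above underside) of the short brass strip, a spare of the same section but only 50 mm long (face 30 mm): not to be used.
- dial (a joint): Angle of the heater dial, rad: 0 with the pointer straight up the slope, positive clockwise as seen looking at the panel; range -2.356 to 2.356. Scale marks every 0.2356 (13.5 degrees); the long mark is at 0.707 (40.5 degrees clockwise from up the slope). Friction 0.04 N m; stays where left.
- mark (a point): Inner end of the long mark (18 mm long and 5 wide, the others 5 mm long) on the scale plate, 35 mm from the dial's axis; x up the slope, z out of the panel.
- dial_tip (a point): Outer tip of the dial's white pointer, 34 mm from the axis, next to the marks.
- foil_roll: Foil roll standing on end, 64 mm across, 58 mm high, origin at its underside. Bystander.
- hex_key: Hex key lying flat, 90 x 30 mm, 8 mm thick. Bystander.
- button_box: Fixed white button box with red button, 75 x 75 mm, 73 mm high, origin at its underside. Bystander.
Not all that is in view belongs to the job. Leave any black look-alike of the part that bears strip_mid alone.

How it is judged:
By the outcome, as a careful person would: the job done as asked, in the order asked, and still so for the second after the job is handed in, with the robot touching nothing.
It also fails if it takes over 51 s, if anything falls off the work surface, if the arm or the gripper's body presses on something with over 40 N, if the wrist force passes 120 N, or if a joint passes its speed limit or range.

## Working session

There is one attempt and no reset: what is moved stays moved. The work goes in short steps, Python scripts to look and compute and a tool call to move; the robot and the scene stay as the last step left them, time stands still between calls to the robot, and variables do not carry over. Pictures are saved under pics/ and viewed, at most 10 in all, crops included, and the job is handed in when it is done.

Besides the shell and the picture viewer there is one more tool, called after ">>>" as name(argument=value, ...) on one line, values as JSON. jog_arm: Moves the arm, as the interface text tells. Its arguments: {"type":"object","properties":{"deltas":{"type":"array"},"grip_force":{"type":"number"}},"required":["deltas"]}

```bash
mkdir -p pics; cat > h.py <<'E'
import numpy as np, cv2
from rig import manip, imaging
def cal(n):
    c=imaging.calibration(n); return np.array(c["mtx"],float),np.array(c["dist"],float),np.array(c["cam_to_world"],float)
def ray(c,uv):
    K,d,T=c; p=cv2.undistortPoints(np.array(uv,float).reshape(-1,1,2),K,d).reshape(-1,2)
    v=np.c_[p,np.ones(len(p))]@T[:3,:3].T
    return T[:3,3],v
def onz(c,uv,z):
    o,v=ray(c,uv); return o+v*((z-o[2])/v[:,2])[:,None]
def tri(c1,uv1,c2,uv2):
    o1,a=ray(c1,uv1);o2,b=ray(c2,uv2);a=a[0]/np.linalg.norm(a[0]);b=b[0]/np.linalg.norm(b[0])
    s=np.linalg.lstsq(np.c_[a,-b],o2-o1,rcond=None)[0];p,q=o1+s[0]*a,o2+s[1]*b
    return (p+q)/2,np.linalg.norm(p-q)
def proj(c,P):
    K,d,T=c;R=T[:3,:3].T
    return cv2.projectPoints(np.array(P,float).reshape(-1,1,3),cv2.Rodrigues(R)[0],-R@T[:3,3],K,d)[0].reshape(-1,2)
E
python3 - <<'E'
from h import *
for n in("top","side"):
    im=imaging.get_image(n);cv2.imwrite(f"pics/{n}0.png",im);cv2.imwrite(f"pics/{n}0b.png",cv2.resize(im,(784,588),interpolation=2))
    c=cal(n);print(n,c[0][0,0],c[2].round(3).tolist())
c=cal("wrist");print(c[2].round(3).tolist());print(manip.get_state())
E
```

```text
top 397.15931347674854 [[0.021, -0.99, 0.141, 0.388], [-1.0, -0.024, -0.019, 0.056], [0.022, -0.141, -0.99, 1.022], [0.0, 0.0, 0.0, 1.0]]
side 432.82196500308845 [[-0.913, -0.29, 0.287, 0.225], [-0.408, 0.649, -0.642, 0.68], [0.0, -0.703, -0.711, 0.762], [0.0, 0.0, 0.0, 1.0]]
[[0.306, -0.915, -0.263, 0.242], [-0.952, -0.294, -0.084, -0.526], [-0.0, 0.276, -0.961, 0.373], [0.0, 0.0, 0.0, 1.0]]
{'clock': 0.1, 'qpos': array([-1.38097093e+00,  2.76538234e-01,  1.50599022e+00,  6.54921847e-06,
        1.36070480e+00, -1.21004563e-01]), 'qd': array([-0.00035039, -0.00321644, -0.00333088, -0.00104041, -0.0012322 ,
        0.00085171]), 'effort': array([ 1.22260601e-03, -4.17699301e+01, -2.46404994e+01, -1.69495206e-04,
        5.86476963e-03,  1.05318020e-05]), 'position': array([ 0.17576256, -0.54695156,  0.20672905]), 'ee_rot': array([-8.19921732e-04,  9.87947155e-01,  1.54789360e-01, -2.50210469e-05]), 'contact_force': array([ 0.28052462, -0.75662582, -0.03062138]), 'moment': array([-0.02363976,  0.008909  , -0.00826226]), 'gripper_force': 0.0, 'width': 0.08517968944904096}
```

View pics/top0b.png

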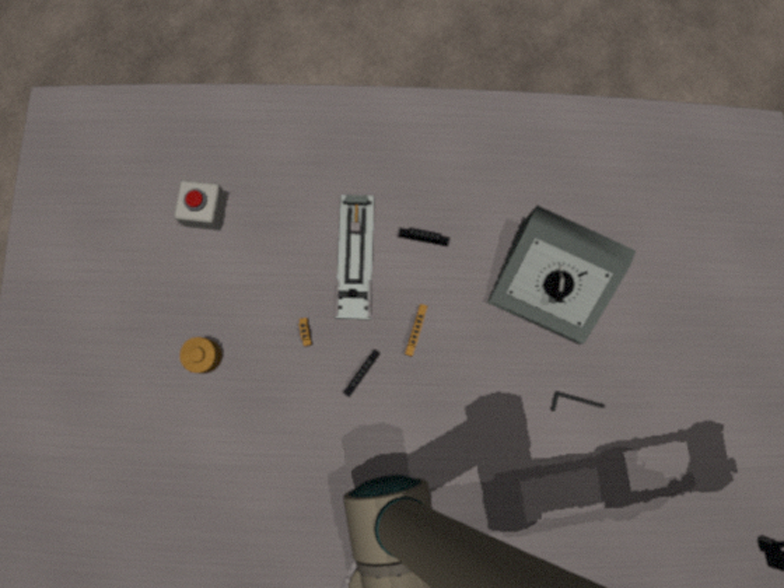

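View pics/side0b.png

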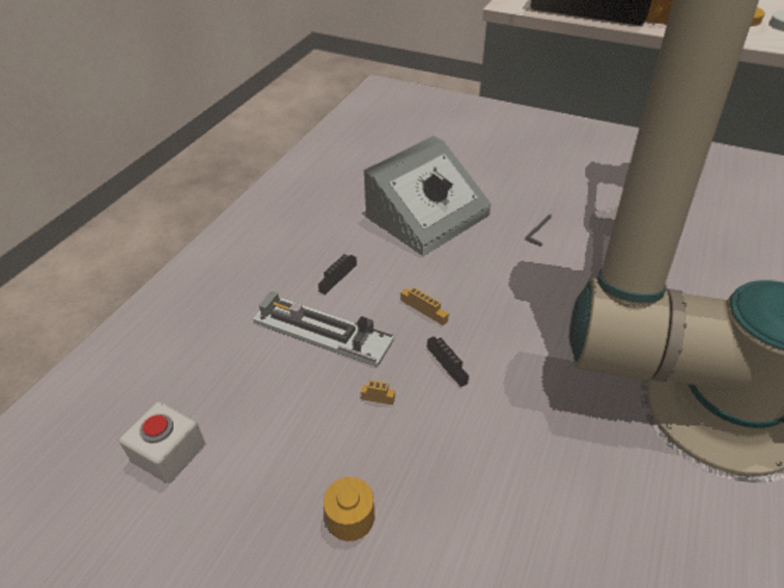

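The top view (784-px copy) shows the long brass strip at (416,330) and the short brass one at (305,331). Two black look-alikes are at (424,236) and (361,372). The holder is at (355,255) with the follower end far from the robot and the keeper near (353,293), and the dial is at (558,285). Next I'll get rough positions.

```bash
python3 - <<'E'
from h import *
c=cal("top");im=cv2.imread("pics/top0.png")
hsv=cv2.cvtColor(im,cv2.COLOR_BGR2HSV)
m=cv2.inRange(hsv,(10,110,60),(30,255,255))
for k in cv2.findContours(m,0,1)[0]:
    if cv2.contourArea(k)<15: continue
    (u,v),wh,a=cv2.minAreaRect(k);b=cv2.boxPoints(((u,v),wh,a))
    print((u,v),wh,onz(c,[(u,v)],.02).round(3).tolist(),onz(c,b,.02).round(3)[:,:2].tolist())
s=lambda *p:np.array(p)/1.4
print("base corners",onz(c,s((342,195),(374,195),(370,318),(337,318)),.012).round(4))
print("keep",onz(c,s((353,292)),.065),"dial",onz(c,s((558,283)),.13))
cs=cal("side")
print("dial tri",tri(c,s((558,285)),cs,s((437,187))))
print("panel corners",[tri(c,s(a),cs,s(b)) for a,b in [((537,241),(444,157)),((608,275),(473,197)),((580,323),(433,224)),((513,293),(395,186))]])
E
```

```text
(141.5, 253.0) (24.0, 25.0) [[0.426, 0.385, 0.02]] [[0.456, 0.42], [0.458, 0.355], [0.397, 0.351], [0.395, 0.416]]
(217.39622497558594, 236.61322021484375) (19.411725997924805, 6.327239990234375) [[0.473, 0.194, 0.02]] [[0.495, 0.207], [0.499, 0.192], [0.451, 0.181], [0.447, 0.196]]
(296.8633117675781, 235.30624389648438) (5.407287120819092, 37.2686882019043) [[0.481, -0.007, 0.02]] [[0.438, 0.012], [0.529, -0.014], [0.525, -0.027], [0.434, -0.001]]
base corners [[0.7334 0.1354 0.012 ]
 [0.735  0.0749 0.012 ]
 [0.5009 0.0761 0.012 ]
 [0.4994 0.1363 0.012 ]]
keep [[0.53975321 0.10582133 0.065     ]] dial [[ 0.55296119 -0.23532293  0.13      ]]
dial tri (array([ 0.55833049, -0.25092607,  0.08188479]), np.float64(2.917293431436464e-05))
panel corners [(array([ 0.56670495, -0.18865984,  0.19415383]), np.float64(0.07852368950518313)), (array([ 0.56264024, -0.39219358, -0.02431942]), np.float64(0.07521627011440472)), (array([ 0.54586855, -0.32435358, -0.05711937]), np.float64(0.08166832473912557)), (array([ 0.56240762, -0.14312169,  0.14790611]), np.float64(0.06643555350830206))]
```

>>> jog_arm(deltas=[0,0,0,40,80,70,1,0,0,-9,100,200,90,1,0,0,-18,444,597,60,1,0,0,-18,444,597,60,1,0,0,-18,444,597,60,1,0,0,-18,444,597,60,1,0,0,-18,444,597,60,1,0,0,-18,444,597,60,1,0,0,-18,444,597,60,1,0,0,-18,444,597,60,1,0,0,-18,444,597,60,1,0,0,-18,444,597,60,1,0,0,-18,444,597,60,1,0,0,-18,444,597,60,1,0,0,-18,444,597,60,1,0,0,-18,444,597,60,1,0,0,-18,444,597,60,1,0,0,-18,444,597,60,1], grip_force=40)

```text
clock: 1.9
position: [0.6189, 0.0486, 0.267]
ee_rot: [0.001, 1.0, -0.002, -0.001]
contact_force: [-0.1, 0.3, 0.1]
width: 0.0852
gripper_force: 0.0
```

```bash
python3 - <<'E'
from h import *
c=cal("wrist");im=imaging.get_image("wrist");np.savez("w1.npz",K=c[0],d=c[1],T=c[2]);cv2.imwrite("pics/w1.png",im);cv2.imwrite("pics/w1b.png",cv2.resize(im,(784,588),interpolation=2))
print(c[0][0,0],c[2].round(3).tolist());s=manip.get_state();print(s["clock"],s["position"],s["ee_rot"])
E
```

```text
297.1902852694398 [[-0.003, -0.961, -0.278, 0.689], [-1.0, 0.004, -0.001, 0.048], [0.002, 0.278, -0.961, 0.433], [0.0, 0.0, 0.0, 1.0]]
1.95 [0.61874876 0.04812754 0.26735064] [ 5.44831628e-04  9.99997098e-01 -2.23411204e-03 -7.18855171e-04]
```

View pics/w1b.png

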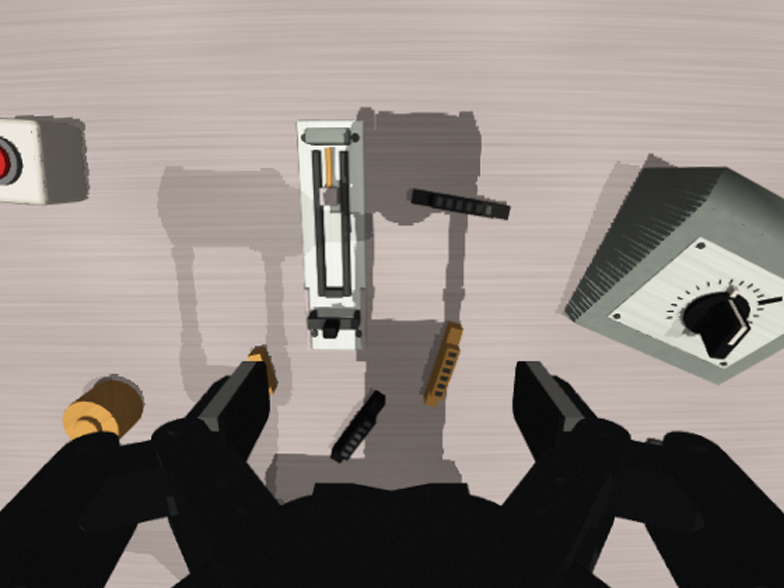

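```bash
python3 - <<'E'
from h import *
im=cv2.imread("pics/w1.png")
a=cv2.resize(im[80:300,200:343],None,fx=2.7,fy=2.7,interpolation=2);b=cv2.resize(im[160:280,405:560],None,fx=2.6,fy=2.6,interpolation=2)
o=np.zeros((594,386+403,3),np.uint8);o[:a.shape[0],:a.shape[1]]=a[:594,:386];o[:b.shape[0],386:386+b.shape[1]]=b;cv2.imwrite("pics/crop1.png",o)
E
```

```text
(no output)
```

View pics/crop1.png

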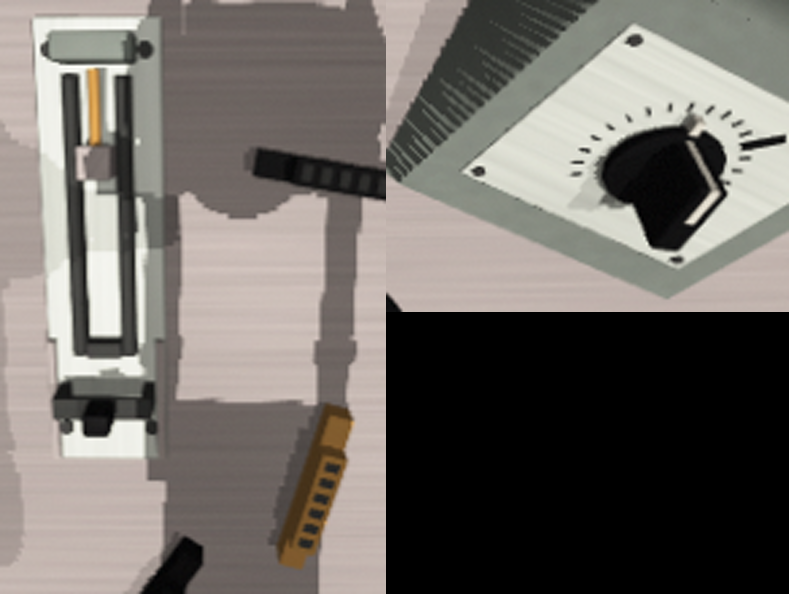

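The crop shows the long brass strip at crop (315,487) with six slots up, so this is strip_mid: it is brass rather than black, and long rather than the 50 mm spare. The channel walls run from crop (97,75) to (105,350), with the end stop at y≈338 and the keeper tab at (97,415). The dial's long mark is at (762,143).

```bash
python3 - <<'E'
from h import *
z=np.load("w1.npz");c=(z["K"],z["d"],z["T"]);im=cv2.imread("pics/w1.png")
s=lambda *p:np.array([200,80])+(np.array(p)+.0)/2.7
P=lambda n,z,*p:print(n,(onz(c,s(*p),z)*1000).round(1).tolist())
P("chan",.025,(96.5,75),(104.8,350)); P("walls",.025,(62,75),(131,75),(73,350),(137,350));P("stop",.025,(105,337));P("base",.012,(33,17),(160,15),(62,457),(161,457))
P("keeper bridge top .041",.041,(54,395),(154,395));P("tab .065",.065,(98,432));P("follower top",.04,(98,146),(98,180))
hsv=cv2.cvtColor(im,cv2.COLOR_BGR2HSV);m=cv2.inRange(hsv,(8,110,40),(30,255,255))
m[:,:285]=0;m[:,345:]=0;m[:225]=0;m[:,:][300:]=0
k=max(cv2.findContours(m,0,1)[0],key=cv2.contourArea);f=np.zeros_like(m);cv2.drawContours(f,[k],-1,255,-1)
h=cv2.erode(f,np.ones((2,2)))&~m
n,_,st,ce=cv2.connectedComponentsWithStats(h);print(st[1:,4].tolist(),ce[1:].round(1).tolist())
Q=onz(c,ce[1:][st[1:,4]>3],.034);print((Q*1000).round(1).tolist(),Q.mean(0))
d=Q[0]-Q[-1];print(np.degrees(np.arctan2(d[1],d[0])))
print((onz(c,cv2.boxPoints(cv2.minAreaRect(k)),.02)*1000).round(1).tolist())
E
```

```text
chan [[709.8, 103.7, 25.0], [571.3, 105.0, 25.0]]
walls [[709.9, 120.4, 25.0], [709.7, 87.0, 25.0], [571.3, 121.9, 25.0], [571.2, 88.0, 25.0]]
stop [[578.4, 104.6, 25.0]]
base [[738.1, 135.7, 12.0], [738.5, 73.2, 12.0], [504.2, 133.9, 12.0], [504.1, 77.5, 12.0]]
keeper bridge top .041 [[551.7, 130.1, 41.0], [551.6, 78.3, 41.0]]
tab .065 [[540.8, 104.6, 65.0]]
follower top [[676.7, 102.2, 40.0], [660.8, 102.9, 40.0]]
[13, 15, 14, 13, 16, 13] [[322.7, 253.0], [320.7, 258.7], [318.5, 264.2], [317.0, 269.8], [314.7, 275.4], [313.0, 280.8]]
[[507.4, -16.1, 34.0], [498.2, -13.6, 34.0], [489.3, -10.6, 34.0], [480.1, -8.7, 34.0], [470.8, -5.5, 34.0], [461.7, -3.3, 34.0]] [ 0.48458119 -0.00961531  0.034     ]
-15.671059587286019
[[442.9, 14.4, 20.0], [540.0, -13.5, 20.0], [532.6, -33.7, 20.0], [434.5, -6.8, 20.0]]
```

>>> jog_arm(deltas=[0,0,-8,-70,-30,-50,0.5,0,0,-15.4,-134,-58,-100,0.5,0,0,-15.4,-134,-58,-150,0.5,0,0,-15.4,-134,-58,-180,0.5,0,0,-15.4,-134,-58,-180,0.5,0,0,-15.4,-134,-58,-180,0.5,0,0,-15.4,-134,-58,-180,0.5,0,0,-15.4,-134,-58,-180,0.5,0,0,-15.4,-134,-58,-180,0.5])

```text
clock: 2.85
position: [0.4887, -0.0089, 0.0898]
ee_rot: [0.0, 0.991, -0.136, 0.003]
contact_force: [-0.5, 0.9, -0.3]
width: 0.0429
gripper_force: 0.0
```

```bash
python3 - <<'E'
from h import *
s=manip.get_state();c=cal("wrist");im=imaging.get_image("wrist");cv2.imwrite("pics/w2.png",im);np.savez("w2.npz",K=c[0],d=c[1],T=c[2])
print(s["clock"],s["position"],s["ee_rot"],s["width"])
hsv=cv2.cvtColor(im,cv2.COLOR_BGR2HSV);m=cv2.inRange(hsv,(8,110,40),(30,255,255))
k=[k for k in cv2.findContours(m,0,1)[0] if cv2.contourArea(k)>300]
p0=proj(c,[[.484,-.0093,.034]])[0];print(p0)
k=min(k,key=lambda q:np.hypot(*(cv2.minAreaRect(q)[0]-p0)));f=np.zeros_like(m);cv2.drawContours(f,[k],-1,255,-1)
h=cv2.erode(f,np.ones((2,2)))&~m
n,_,st,ce=cv2.connectedComponentsWithStats(h);i=st[1:,4]>8;print(st[1:,4])
Q=onz(c,ce[1:][i],.034);print((Q*1000).round(1).tolist(),Q.mean(0));d=Q[np.argmax(Q[:,0])]-Q[np.argmin(Q[:,0])];print(np.degrees(np.arctan2(d[1],d[0])))
print((onz(c,cv2.boxPoints(cv2.minAreaRect(k)),.03)*1000).round(1).tolist())
E
```

```text
2.85 [ 0.48873469 -0.00887758  0.0898101 ] [ 7.10917860e-05  9.90749176e-01 -1.35677905e-01  2.75144012e-03] 0.04285498729611918
[280.33255394 223.12433725]
[66 51 54 54 56 54]
[[507.3, -15.7, 34.0], [498.1, -13.3, 34.0], [489.3, -10.5, 34.0], [479.8, -7.9, 34.0], [470.9, -5.2, 34.0], [461.6, -2.8, 34.0]] [ 0.48449729 -0.009241    0.034     ]
-15.773854393420171
[[535.0, -16.9, 30.0], [531.5, -29.3, 30.0], [441.7, -5.1, 30.0], [445.5, 8.6, 30.0]]
```

>>> jog_arm(deltas=[0,0,0,-2,-1,-20,0.5,0,0,0,-2,-1,-40,0.5,0,0,0,-2,-1,-52,0.5,0,0,0,-2,-1,-52,0.5,0,0,0,-2,-1,-52,0.5])

```text
clock: 3.4
position: [0.4849, -0.0094, 0.0363]
ee_rot: [0.0, 0.991, -0.135, 0.001]
contact_force: [-0.1, 0.1, 1.0]
width: 0.0428
gripper_force: 0.0
```

>>> jog_arm(deltas=[0,0,-0.3,0,0,-9,0.5,0,0,-0.3,0,0,-9,0.5,0,0,-0.3,0,0,-9,0,0,0,-0.3,0,0,-9,0,0,0,-0.3,0,0,-9,0,0,0,-0.3,0,0,-9,0,0,0,-0.3,0,0,-9,0], grip_force=70)

```text
clock: 4.1
position: [0.4839, -0.0095, 0.0266]
ee_rot: [0.0, 0.99, -0.138, 0.0]
contact_force: [-0.2, 0.5, 0.1]
width: 0.0002
gripper_force: 0.0
```

```bash
python3 - <<'E'
from h import *
a=imaging.get_image("wrist");b=imaging.get_image("side")
p=proj(cal("side"),[[.484,-.009,.03]])[0].astype(int);print(p)
b=cv2.resize(b[p[1]-75:p[1]+75,p[0]-67:p[0]+67],(391,438),interpolation=2);a=cv2.resize(a[120:330,180:375],(407,438),interpolation=2)
cv2.imwrite("pics/g1.png",np.hstack([a,b]))
E
```

```text
[302 212]
```

View pics/g1.png

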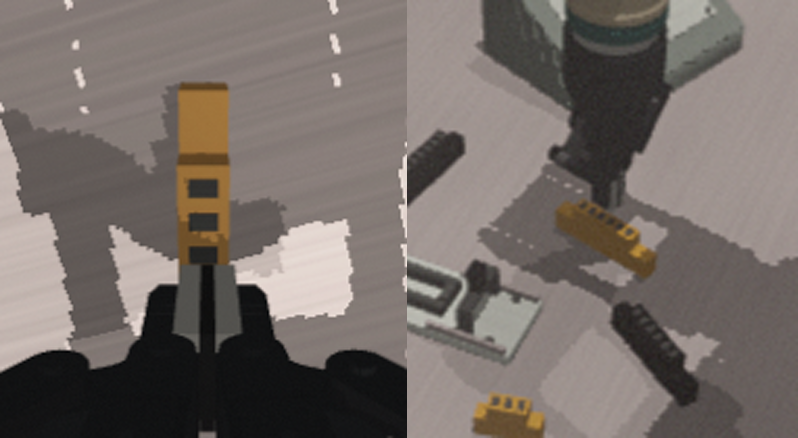

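The wrist half of this view shows the fingers shut over the near half of the strip, with tips at crop (208,265). The side half shows the tips at (608,205), behind the face top. They may have closed above the strip, so I'll triangulate the tips.

```bash
python3 - <<'E'
from h import *
s=manip.get_state();print(s["position"],s["qpos"],s["width"],s["contact_force"])
cw,cs,ct=cal("wrist"),cal("side"),cal("top")
print(tri(cw,(279.7,247),cs,(303.9,207.2)))
for z in(.0,.015,.034,.045):print(z,proj(cw,[[.484,-.009,z]]),proj(cs,[[.484,-.009,z]]))
for n,p in(("strip face near end top, side crop",(600,212)),):pass
# height of strip from side view: slots
b=imaging.get_image("side");hsv=cv2.cvtColor(b,cv2.COLOR_BGR2HSV);m=cv2.inRange(hsv,(8,110,40),(30,255,255))
for k in cv2.findContours(m,0,1)[0]:
    if cv2.contourArea(k)>60:print(cv2.boundingRect(k),cv2.minAreaRect(k)[0],onz(cs,[cv2.minAreaRect(k)[0]],.017))
E
```

```text
[ 0.48386174 -0.00949097  0.02658014] [-1.63441027e-01  3.20180190e-01  1.95821009e+00 -1.12672380e-04
  8.63145140e-01  1.68482165e+00] -0.0001415109599905981 [ 0.19940533 -0.01400695  0.24989599]
(array([ 0.48631073, -0.01325322,  0.04159407]), np.float64(0.005218456163493704))
0.0 [[277.32382726 230.12068188]] [[302.55822273 221.10858368]]
0.015 [[277.22765569 238.12882826]] [[302.74291424 216.80953712]]
0.034 [[277.0829543  250.19140062]] [[302.98253626 211.23684515]]
0.045 [[276.98442403 258.41432804]] [[303.12426342 207.94344722]]
(231, 341, 36, 45) (248.5, 363.0) [[0.43181373 0.37511345 0.017     ]]
(258, 272, 24, 17) (269.73773193359375, 279.2320556640625) [[0.47651121 0.1923635  0.017     ]]
(286, 205, 34, 27) (303.8341979980469, 217.06996154785156) [[ 0.48056611 -0.00741708  0.017     ]]
(460, 0, 35, 19) (477.0, 9.0) [[ 0.27092389 -1.5226323   0.017     ]]
```

The two cameras agree that the shut tips are really near z≈0.043, above the strip, rather than at 0.016 as the description implies. I'll reopen and descend a little, watching the force.

>>> jog_arm(deltas=[0,0,0,0,0,0,0.4,0,0,0,0,0,0,0.4,0,0,0,0,0,0,0.4,0,0,0,0,0,-6,0.4,0,0,0,0,0,-11,0.4,0,0,0,0,0,-11,0.4])

```text
clock: 4.85
position: [0.483, -0.0094, 0.0146]
ee_rot: [0.0, 0.99, -0.138, -0.001]
contact_force: [-0.0, -0.4, 0.9]
width: 0.034
gripper_force: 0.0
```

```bash
python3 - <<'E'
from h import *
s=manip.get_state();print(s["position"],s["width"],s["contact_force"])
a=imaging.get_image("wrist");b=imaging.get_image("side");cv2.imwrite("pics/w3.png",a);cv2.imwrite("pics/s3.png",b)
p=[302,212]
b=cv2.resize(b[p[1]-75:p[1]+75,p[0]-67:p[0]+67],(391,438),interpolation=2);a=cv2.resize(a[120:330,180:375],(407,438),interpolation=2)
cv2.imwrite("pics/g2.png",np.hstack([a,b]))
E
```

```text
[ 0.48296934 -0.00935194  0.01457757] 0.03402010647115383 [-0.02020187 -0.43570075  0.94112692]
```

View pics/g2.png

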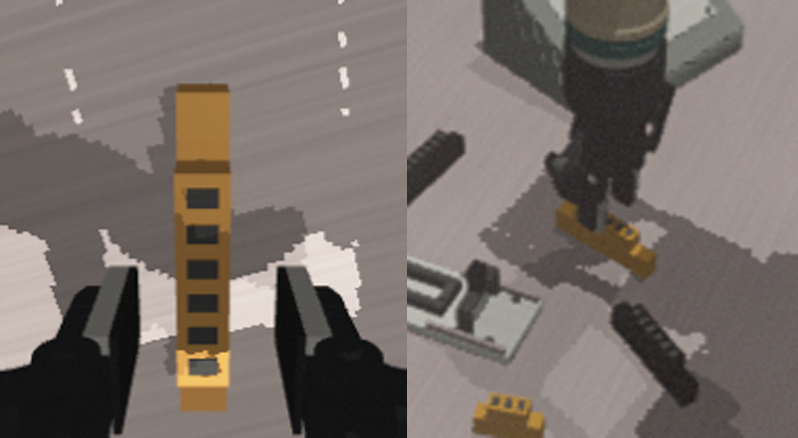

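Both pads now straddle the strip, with tips at crop (138,267) and (277,267). Pad spacing against the known 34 mm opening puts the tips at z≈0.037–0.040, so the fingers really end about 20–25 mm higher than the reported TCP suggests. I'll lower by 16 mm and re-measure.

>>> jog_arm(deltas=[0,0,0,1.5,0,-8,0.4,0,0,0,1.5,0,-16,0.4,0,0,0,1.5,0,-16,0.4,0,0,0,1.5,0,-16,0.4])

```text
clock: 5.35
position: [0.485, -0.0094, -0.0009]
ee_rot: [0.0, 0.99, -0.138, -0.001]
contact_force: [-1.0, -0.5, 0.5]
width: 0.0345
gripper_force: 0.0
```

```bash
python3 - <<'E'
from h import *
s=manip.get_state();print(s["position"],s["width"],s["contact_force"])
c=cal("wrist");a=imaging.get_image("wrist");b=imaging.get_image("side");cv2.imwrite("pics/w4.png",a);cv2.imwrite("pics/s4.png",b)
p=[302,212]
print(c[2][:3,3])
hsv=cv2.cvtColor(a,cv2.COLOR_BGR2HSV);m=cv2.inRange(hsv,(8,110,40),(30,255,255))
k=max(cv2.findContours(m,0,1)[0],key=cv2.contourArea);x,y,w,h=cv2.boundingRect(k);print(x,y,w,h)
b=cv2.resize(b[p[1]-75:p[1]+75,p[0]-67:p[0]+67],(391,438),interpolation=2);a=cv2.resize(a[120:330,180:375],(407,438),interpolation=2)
cv2.imwrite("pics/g3.png",np.hstack([a,b]))
E
```

```text
[ 0.48495232 -0.00943593 -0.00094984] 0.03450059205245112 [-1.01357453 -0.46125175  0.50734363]
[ 0.55226026 -0.02893938  0.1650749 ]
263 167 30 169
```

View pics/g3.png

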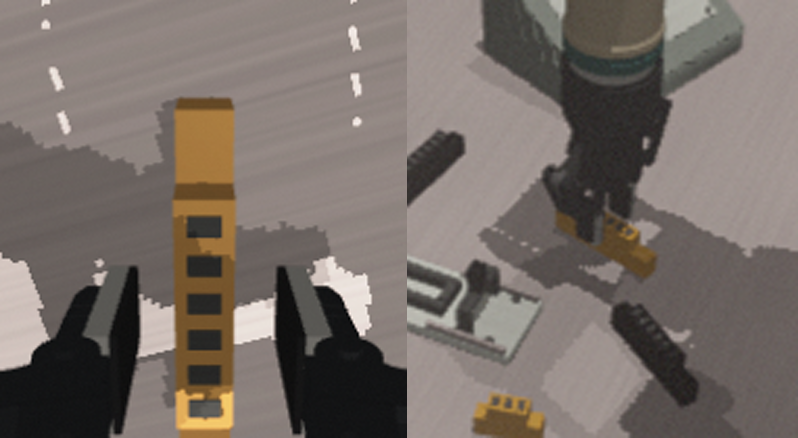

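Still no contact with the reported TCP at z≈-1 mm. The pads straddle the face block and the tips sit roughly 20 mm above the bench, a good height that leaves clearance over the channel walls. I'll close here after 2 mm more.

>>> jog_arm(deltas=[0,0,0,0,0,-2,0.4,0,0,0,0,0,-2,0,0,0,0,0,0,-2,0,0,0,0,0,0,-2,0,0,0,0,0,0,-2,0], grip_force=70)

```text
clock: 5.95
position: [0.4854, -0.0095, -0.0022]
ee_rot: [0.0, 0.99, -0.138, 0.0]
contact_force: [-1.1, 0.1, 2.9]
width: 0.0121
gripper_force: 69.8
```

>>> jog_arm(deltas=[0,0,0,0,0,30,0,0,0,0,0,0,60,0,0,0,4,30,20,85,0,0,0,8,75,50,85,0,0,0,15.5,120,85,85,0,0,0,15.5,120,114,85,0,0,0,15.5,120,114,85,0,0,0,15.5,120,114,85,0,0,0,15.5,120,114,85,0])

```text
clock: 6.85
position: [0.6042, 0.1038, 0.0819]
ee_rot: [0.0, 1.0, -0.003, -0.001]
contact_force: [-1.1, 0.3, -1.4]
width: 0.0116
gripper_force: 69.3
```

```bash
python3 - <<'E'
from h import *
s=manip.get_state();c=cal("wrist");a=imaging.get_image("wrist");t=imaging.get_image("top");b=imaging.get_image("side");cv2.imwrite("pics/w5.png",a);cv2.imwrite("pics/s5.png",b);cv2.imwrite("pics/t5.png",t);np.savez("w5.npz",K=c[0],d=c[1],T=c[2])
print(s["clock"],s["position"],s["ee_rot"],s["contact_force"],s["width"],c[2][:3,3])
hsv=cv2.cvtColor(a,cv2.COLOR_BGR2HSV);m=cv2.inRange(hsv,(8,110,40),(30,255,255))
k=max(cv2.findContours(m,0,1)[0],key=cv2.contourArea);print(cv2.boundingRect(k))
f=np.zeros_like(m);cv2.drawContours(f,[k],-1,255,-1);n,_,st,ce=cv2.connectedComponentsWithStats(cv2.erode(f,np.ones((2,2)))&~m);print(st[1:,4])
Q=onz(c,ce[1:][st[1:,4]>40],s["position"][2]+.036);print((Q*1000).round(1).tolist())
a=cv2.resize(a[60:340,160:400],(480,560),interpolation=2);b=cv2.resize(b[160:300,180:260+20],(320,448),interpolation=2);o=np.zeros((560,800,3),np.uint8);o[:,:480]=a;o[:448,480:]=b;cv2.imwrite("pics/g5.png",o)
E
```

```text
6.85 [0.60422286 0.10378355 0.08188775] [ 4.35051718e-04  9.99993380e-01 -3.48554147e-03 -9.49896810e-04] [-1.13650365  0.30930248 -1.3984517 ] 0.011639703637723204 [0.67433293 0.10314233 0.24785349]
(264, 168, 31, 170)
[181 149 147 150 129 120]
[[626.8, 103.2, 117.9], [617.4, 103.1, 117.9], [607.9, 103.1, 117.9], [598.4, 103.4, 117.9], [588.8, 103.4, 117.9], [579.3, 103.5, 117.9]]
```

View pics/g5.png

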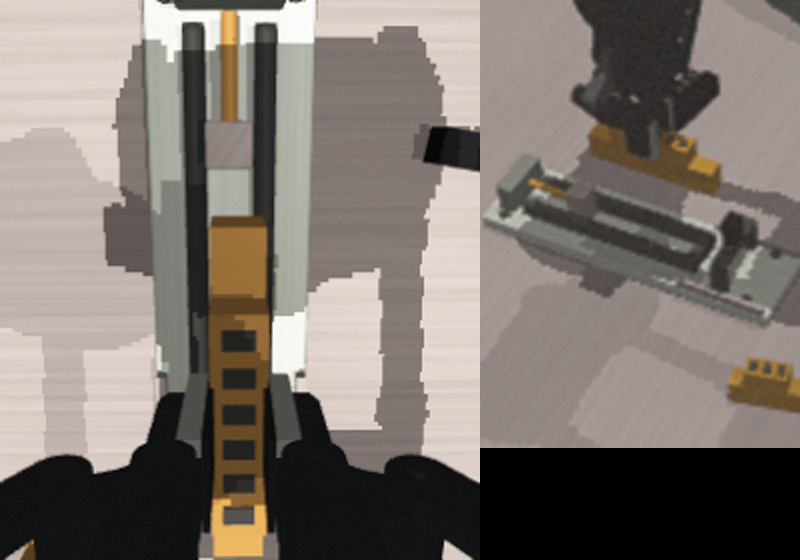

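The strip is held level and aligned over the channel. In the wrist crop the walls run at x 183–204 and 254–277 (y=100), and the follower's front edge is at y≈168, x 205–253. Next I'll compute the lateral offset.

```bash
python3 - <<'E'
from h import *
z=np.load("w5.npz");c=(z["K"],z["d"],z["T"]);a=cv2.imread("pics/w5.png");g=cv2.cvtColor(a,cv2.COLOR_BGR2GRAY)
s=lambda *p:np.array([160,60])+np.array(p)/2.
for zz,p in((.025,[(183,60),(204,60),(254,60),(276,60)]),(.025,[(183,100),(204,100),(254,100),(277,100)]),(.04,[(205,168),(253,168),(206,122),(252,122)])):print((onz(c,s(*p),zz)*1000).round(1)[:,:2].tolist())
for v in (80,95,105,115,155,160):print(v,g[v,225:325].tolist() if v in(80,105) else "")
E
```

```text
[[697.7, 121.8], [697.6, 114.5], [697.5, 96.9], [697.5, 89.1]]
[[684.2, 122.2], [684.1, 114.7], [684.0, 96.9], [684.0, 88.6]]
[[661.2, 114.1], [661.1, 97.6], [676.4, 113.4], [676.3, 98.0]]
80 [211, 211, 210, 211, 208, 176, 91, 115, 155, 171, 170, 169, 167, 167, 170, 205, 249, 249, 249, 248, 248, 248, 250, 248, 238, 215, 85, 66, 72, 79, 88, 91, 85, 78, 71, 63, 45, 157, 241, 247, 239, 239, 240, 240, 228, 176, 157, 179, 188, 197, 194, 173, 156, 142, 162, 238, 249, 249, 241, 235, 236, 216, 122, 55, 67, 72, 79, 89, 90, 83, 76, 73, 61, 87, 239, 249, 249, 250, 250, 250, 250, 251, 251, 251, 251, 251, 251, 251, 250, 251, 251, 239, 138, 117, 118, 117, 116, 117, 117, 117]
95 
105 [118, 119, 118, 117, 119, 117, 111, 94, 120, 158, 170, 168, 167, 166, 168, 169, 169, 170, 171, 170, 169, 168, 170, 158, 133, 119, 77, 37, 39, 41, 45, 49, 51, 47, 43, 41, 37, 73, 144, 176, 155, 133, 133, 132, 131, 108, 91, 102, 107, 116, 119, 110, 103, 117, 158, 174, 172, 172, 145, 128, 129, 99, 51, 34, 40, 40, 43, 50, 51, 46, 45, 41, 39, 144, 171, 172, 175, 176, 176, 175, 178, 179, 180, 179, 180, 183, 181, 178, 179, 180, 169, 145, 123, 121, 121, 122, 122, 122, 122, 123]
115 
155 
160
```

>>> jog_arm(deltas=[0,0,0,0,2.7,-20,0,0,0,0,0,2.7,-40,0,0,0,0,0,2.7,-55,0,0,0,0,0,2.7,-55,0,0,0,0,0,2.7,-55,0])

```text
clock: 7.5
position: [0.6054, 0.1066, 0.0278]
ee_rot: [0.0, 1.0, -0.004, -0.0]
contact_force: [-0.8, 0.7, -1.8]
width: 0.0122
gripper_force: 69.3
```

>>> jog_arm(deltas=[0,0,0,7,0,-1,0,0,0,0,11,0,-1,0,0,0,0,14,0,-1,0,0,0,0,14,0,-1,0])

```text
clock: 7.9
position: [0.619, 0.1071, 0.0269]
ee_rot: [0.0, 1.0, -0.003, -0.001]
contact_force: [-4.4, -1.0, 0.9]
width: 0.0119
gripper_force: 69.7
```

>>> jog_arm(deltas=[0,0,0,4,0,0,0,0,0,0,8.5,0,0,0,0,0,0,8.5,0,0,0,0,0,0,8.5,0,0,0])

```text
clock: 8.3
position: [0.6259, 0.1072, 0.0265]
ee_rot: [0.0, 1.0, -0.003, -0.002]
contact_force: [-6.0, -0.2, 2.5]
width: 0.0117
gripper_force: 69.9
```

>>> jog_arm(deltas=[0,0,0,2,-0.5,0,0,0,0,0,2,-0.5,-3,0,0,0,0,2,-0.5,-6,0,0,0,0,2,-0.5,-9,0,0,0,0,2,-0.5,-9,0])

```text
clock: 8.8
position: [0.6272, 0.1069, 0.017]
ee_rot: [0.0, 1.0, -0.003, -0.003]
contact_force: [-5.7, 0.4, 2.3]
width: 0.0123
gripper_force: 69.8
```

>>> jog_arm(deltas=[0,0,0,0,0,-3,0,0,0,0,0,0,-5,0,0,0,0,0,0,-7,0,0,0,0,0,0,-7.5,0,0,0,0,0,0,-7.5,0])

```text
clock: 9.3
position: [0.6274, 0.1069, 0.0099]
ee_rot: [0.0, 1.0, -0.003, -0.002]
contact_force: [-6.6, -0.0, 2.9]
width: 0.0121
gripper_force: 70.0
```

>>> jog_arm(deltas=[0,0,0,-2,0,0,0,0,0,0,-3.5,0,-0.8,0,0,0,0,-3.5,0,-0.8,0,0,0,0,-3.5,0,-0.8,0])

```text
clock: 9.7
position: [0.6255, 0.1069, 0.0098]
ee_rot: [-0.0, 1.0, -0.003, -0.001]
contact_force: [-5.7, 0.5, 5.1]
width: 0.012
gripper_force: 70.2
```

>>> jog_arm(deltas=[0,0,0,-2,0,0,0,0,0,0,-2.5,0,0,0,0,0,0,-2.5,0,0,0])

```text
clock: 10.0
position: [0.6244, 0.1069, 0.0098]
ee_rot: [-0.0, 1.0, -0.003, 0.001]
contact_force: [-3.4, 1.2, 4.4]
width: 0.0119
gripper_force: 70.3
```

>>> jog_arm(deltas=[0,0,0,0.5,0,1,0.45,0,0,0,0.5,0,1,0.45,0,0,0,0.5,0,1,0.45,0,0,0,0,0,40,0.45,0,0,0,-20,0,90,0.45,0,0,0,-60,0,110,0.45,0,0,0,-60,0,110,0.45,0,0,0,-60,0,110,0.45,0,0,0,-60,0,110,0.45])

```text
clock: 10.9
position: [0.5645, 0.1066, 0.1186]
ee_rot: [0.0, 1.0, -0.003, 0.0]
contact_force: [-0.2, 0.8, -0.8]
width: 0.0389
gripper_force: 0.0
```

```bash
python3 - <<'E'
from h import *
s=manip.get_state();c=cal("wrist");a=imaging.get_image("wrist");b=imaging.get_image("side");cv2.imwrite("pics/w6.png",a);np.savez("w6.npz",K=c[0],d=c[1],T=c[2])
print(s["clock"],s["position"],s["ee_rot"],s["width"])
hsv=cv2.cvtColor(a,cv2.COLOR_BGR2HSV);m=cv2.inRange(hsv,(8,110,40),(30,255,255));m[:,:230]=0;m[:,340:]=0
k=max(cv2.findContours(m,0,1)[0],key=cv2.contourArea);print(cv2.boundingRect(k))
f=np.zeros_like(m);cv2.drawContours(f,[k],-1,255,-1);n,_,st,ce=cv2.connectedComponentsWithStats(cv2.erode(f,np.ones((2,2)))&~m);print(st[1:,4])
for z in (.046,):Q=onz(c,ce[1:][st[1:,4]>20],z);print((Q*1000).round(1).tolist())
a=cv2.resize(a[40:340,170:390],(440,600),interpolation=2);b=cv2.resize(b[160:300,180:280],(350,490),interpolation=2);o=np.zeros((600,790,3),np.uint8);o[:,:440]=a;o[:490,440:]=b;cv2.imwrite("pics/g6.png",o)
E
```

```text
10.9 [0.56452134 0.10658393 0.11857123] [ 1.10998310e-04  9.99993884e-01 -3.49249144e-03  1.46038692e-04] 0.03894277417879512
(269, 77, 19, 119)
[61 54 54 54 54 54]
[[647.0, 106.5, 46.0], [637.4, 106.2, 46.0], [627.7, 106.3, 46.0], [618.4, 106.4, 46.0], [609.0, 106.4, 46.0], [599.5, 106.5, 46.0]]
```

View pics/g6.png

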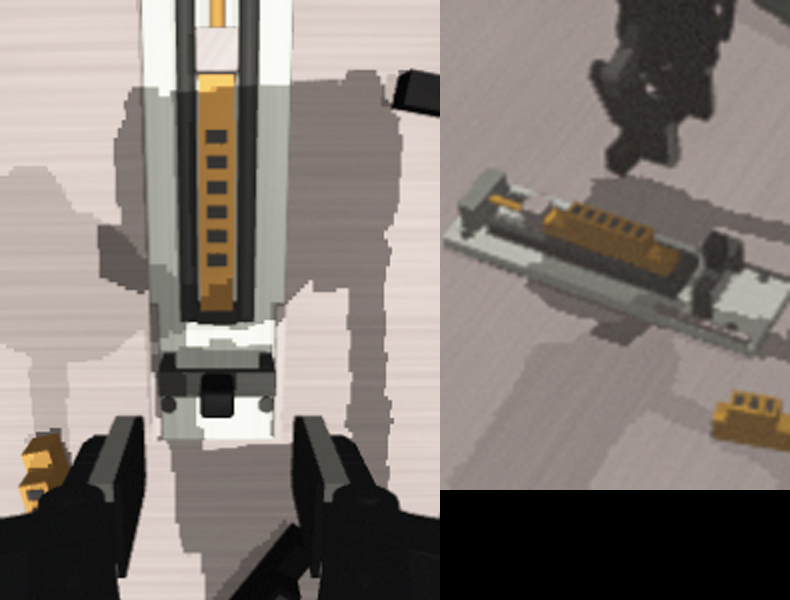

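The strip is in the channel, with slots in the wrist crop along x≈217 from y 136 to 260, the follower at (215,50) behind it and the keeper tab at (217,395). I'll check the strip's height by two-view triangulation and locate the tab.

```bash
python3 - <<'E'
from h import *
z=np.load("w6.npz");c=(z["K"],z["d"],z["T"]);a=cv2.imread("pics/w6.png")
b=imaging.get_image("side");t=imaging.get_image("top");cs,ct=cal("side"),cal("top");cv2.imwrite("pics/s6.png",b);cv2.imwrite("pics/t6.png",t)
def slots(im,cc,p):
    hsv=cv2.cvtColor(im,cv2.COLOR_BGR2HSV);m=cv2.inRange(hsv,(8,100,40),(30,255,255))
    ks=[k for k in cv2.findContours(m,0,1)[0] if cv2.contourArea(k)>40];p0=proj(cc,[p])[0]
    k=min(ks,key=lambda q:np.hypot(*(cv2.minAreaRect(q)[0]-p0)));f=np.zeros_like(m);cv2.drawContours(f,[k],-1,255,-1)
    n,_,st,ce=cv2.connectedComponentsWithStats(f&~m,connectivity=4);return cv2.minAreaRect(k),ce[1:][st[1:,4]>3],st[1:,4]
w=slots(a,c,[.623,.106,.046])[1];w=w[np.argsort(w[:,1])]
r,s,st=slots(b,cs,[.623,.106,.046]);s=s[np.argsort(s[:,0])];print(s.round(1).tolist(),st)
if len(s)==len(w):
    for i in range(len(w)):print([ (x*1000).round(1) for x in tri(c,w[i],cs,s[i])])
print("proj predicted side z46,z55",proj(cs,[[.623,.1064,.046],[.623,.1064,.055]]),s.mean(0) if len(s) else r)
print("top",slots(t,ct,[.623,.106,.046]),proj(ct,[[.623,.1064,.046]]))
u=lambda *p:np.array([170,40])+np.array(p)/2.
print("tab top .065",(onz(c,u((201,411),(235,411),(217,392)),.065)*1000).round(1).tolist(),"bridge far edge top .041",(onz(c,u((160,370),(274,370)),.041)*1000).round(1).tolist())
E
```

```text
[[218.5, 219.5], [222.2, 220.8], [233.0, 224.5], [236.8, 225.8]] [4 6 6 5]
proj predicted side z46,z55 [[227.80322181 222.45159427]
 [227.43552707 219.71502617]] [227.61666667 222.65833333]
top (((217.27999877929688, 236.54000854492188), (19.58795738220215, 6.618762016296387), 79.69515228271484), array([], shape=(0, 2), dtype=float64), array([2, 2, 1], dtype=int32)) [[253.32096297 177.10517848]]
tab top .065 [[541.6, 112.9, 65.0], [541.5, 99.4, 65.0], [549.6, 106.5, 65.0]] bridge far edge top .041 [[550.7, 131.2, 41.0], [550.4, 81.8, 41.0]]
```

Side-view slots average (227.6,222.7) against (227.8,222.5) predicted for a face top at z=46 mm, so the strip is flat on the floor. The tab is at about (541,106). Now the keeper.

>>> jog_arm(deltas=[0,0,0,-23,0,-30,0.45,0,0,0,-23,0,-60,0.45,0,0,0,-23,0,-80,0.45,0,0,0,-23,0,-88,0.45,0,0,0,-23,0,-88,0,0,0,0,-23,0,-88,0,0,0,0,-23,0,-88,0,0,0,0,-23,0,-88,0], grip_force=40)

```text
clock: 11.9
position: [0.5415, 0.1073, 0.0315]
ee_rot: [-0.0, 1.0, -0.004, 0.001]
contact_force: [1.7, 3.5, -6.3]
width: 0.0122
gripper_force: 41.0
```

>>> jog_arm(deltas=[0,0,0,8,-0.5,-1,0,0,0,0,18,-0.5,-1,0,0,0,0,28,-0.5,-1,0,0,0,0,38,-0.5,-1,0,0,0,0,43,-0.5,-1,0,0,0,0,45,-0.5,-1,0,0,0,0,45,-0.5,-1,0])

```text
clock: 12.6
position: [0.5827, 0.1069, 0.0313]
ee_rot: [-0.0, 1.0, -0.004, -0.003]
contact_force: [-8.6, 5.5, 11.0]
width: 0.0128
gripper_force: 42.9
```

>>> jog_arm(deltas=[0,0,0,2,-1,2,0,0,0,0,4,-1,2,0,0,0,0,4,-1,2,0])

```text
clock: 12.9
position: [0.5826, 0.1069, 0.0314]
ee_rot: [-0.001, 1.0, -0.004, -0.008]
contact_force: [-12.3, 8.6, 6.4]
width: 0.0124
gripper_force: 42.4
```

The tool has stopped 4 mm short; the pads may be touching the face block. I'll release, go behind the tab, and push with shut fingers.

>>> jog_arm(deltas=[0,0,0,-4,0,0,0.45,0,0,0,-4,0,0,0.45,0,0,0,-4,0,0,0.45,0,0,0,-4,0,40,0.3,0,0,0,-4,0,60,0,0,0,0,-40,0,60,0,0,0,0,-40,0,60,0,0,0,0,-40,0,60,0])

```text
clock: 13.7
position: [0.5504, 0.1047, 0.0927]
ee_rot: [0.0, 1.0, -0.003, 0.001]
contact_force: [0.4, 0.2, -0.1]
width: 0.0002
gripper_force: 0.0
```

```bash
python3 - <<'E'
from h import *
s=manip.get_state();c=cal("wrist");a=imaging.get_image("wrist");b=imaging.get_image("side");cv2.imwrite("pics/w7.png",a);cv2.imwrite("pics/s7.png",b);np.savez("w7.npz",K=c[0],d=c[1],T=c[2])
print(s["clock"],s["position"],s["ee_rot"],s["width"],s["contact_force"])
cs=cal("side")
for x in(.578,.581,.585):print(x,proj(c,[[x+.006,.0994,.065],[x+.006,.113,.065],[x-.006,.106,.065],[x+.006,.08,.041]]).round(1).tolist(),proj(cs,[[x,.106,.065]]).round(1).tolist())
g=cv2.cvtColor(a,cv2.COLOR_BGR2GRAY)
for u in(258,279,284,300):print(u,g[120:240:2,u].tolist())
E
```

```text
13.7 [0.55035274 0.1047475  0.09272898] [ 3.20854796e-04  9.99993518e-01 -3.46523079e-03  9.23367184e-04] 0.00021243349043725745 [ 0.35928882  0.20211314 -0.10015801]
0.578 [[285.8, 181.3], [265.3, 181.4], [276.0, 199.0], [311.3, 175.2]] [[244.8, 222.4]]
0.581 [[285.8, 176.8], [265.2, 177.0], [276.0, 194.7], [311.4, 171.2]] [[243.6, 222.0]]
0.585 [[285.8, 170.8], [265.1, 170.9], [275.9, 188.8], [311.5, 165.7]] [[242.0, 221.5]]
258 [49, 46, 47, 47, 46, 46, 47, 45, 47, 46, 45, 45, 45, 45, 43, 45, 45, 45, 44, 44, 37, 32, 33, 33, 33, 32, 33, 31, 34, 33, 44, 42, 42, 42, 37, 29, 104, 120, 122, 120, 120, 120, 120, 120, 120, 120, 120, 155, 162, 161, 161, 162, 160, 161, 160, 160, 161, 161, 159, 159]
279 [119, 119, 66, 50, 51, 58, 116, 119, 118, 68, 51, 50, 60, 114, 116, 117, 56, 49, 50, 70, 115, 115, 86, 20, 10, 10, 16, 24, 25, 25, 21, 18, 18, 16, 35, 33, 36, 118, 120, 119, 119, 120, 119, 120, 119, 118, 153, 242, 247, 247, 248, 247, 247, 247, 247, 248, 247, 247, 247, 247]
284 [121, 120, 119, 119, 121, 120, 119, 119, 120, 119, 119, 119, 119, 118, 118, 116, 116, 118, 116, 117, 116, 117, 92, 38, 18, 7, 13, 17, 17, 16, 16, 18, 16, 19, 32, 32, 43, 118, 119, 118, 119, 119, 119, 117, 119, 119, 129, 156, 241, 248, 248, 248, 247, 247, 248, 247, 248, 247, 247, 247]
300 [163, 162, 161, 161, 161, 162, 161, 161, 162, 161, 161, 161, 160, 160, 160, 160, 160, 160, 159, 159, 129, 74, 65, 41, 49, 49, 51, 49, 49, 48, 46, 142, 156, 156, 155, 155, 155, 154, 156, 154, 155, 155, 154, 155, 154, 153, 154, 239, 244, 244, 244, 244, 244, 244, 244, 244, 244, 229, 85, 88]
```

>>> jog_arm(deltas=[0,0,0,0,1.5,-30,0,0,0,0,0,1.5,-55,0,0,0,0,0,1.5,-57,0,0,0,0,7,1.5,-57,0,0,0,0,14,1.5,-57,0,0,0,0,17,1.5,-57,0,0,0,0,17,1.5,-57,0])

```text
clock: 14.5
position: [0.5683, 0.1067, 0.0362]
ee_rot: [-0.0, 1.0, -0.003, 0.001]
contact_force: [-0.3, -0.3, 0.5]
width: 0.0001
gripper_force: 0.0
```

>>> jog_arm(deltas=[0,0,0,3,0,0,0,0,0,0,6,0,0,0,0,0,0,6,0,0,0])

```text
clock: 14.8
position: [0.5684, 0.1067, 0.0354]
ee_rot: [0.0, 1.0, -0.003, -0.004]
contact_force: [-8.3, 0.4, 7.5]
width: -0.0
gripper_force: 4.4
```

>>> jog_arm(deltas=[0,0,0,4,0,0,0,0,0,0,4,0,0,0,0,0,0,-14,0,0,0,0,0,0,-22,0,30,0,0,0,0,-22,0,80,0,0,0,0,-22,0,130,0,0,0,0,-22,0,170,1,0,0,0,-22,0,170,1,0,0,0,-22,0,170,1])

```text
clock: 15.7
position: [0.5516, 0.1068, 0.2065]
ee_rot: [-0.0, 1.0, -0.003, 0.002]
contact_force: [-1.0, -0.6, -1.3]
width: 0.0432
gripper_force: 0.0
```

```bash
python3 - <<'E'
from h import *
s=manip.get_state();c=cal("wrist");a=imaging.get_image("wrist");cv2.imwrite("pics/w8.png",a);np.savez("w8.npz",K=c[0],d=c[1],T=c[2]);t=imaging.get_image("top");b=imaging.get_image("side");cv2.imwrite("pics/t8.png",t);cv2.imwrite("pics/s8.png",b)
print(s["clock"],s["position"],s["qpos"])
for n,im in(("top",t),("side",b)):print(n,proj(cal(n),[[.55,-.24,.11]]))
hz=proj(c,[[.623,.106,.046]])[0].astype(int);print(hz)
A=cv2.resize(a[max(0,hz[1]-60):hz[1]+90,hz[0]-50:hz[0]+50],(360,540),interpolation=2)
p=proj(cal("top"),[[.55,-.24,.11]])[0].astype(int);B=cv2.resize(t[p[1]-40:p[1]+40,p[0]-58:p[0]+58],(435,300),interpolation=2)
q=proj(cal("side"),[[.55,-.24,.11]])[0].astype(int);C=cv2.resize(b[q[1]-40:q[1]+40,q[0]-58:q[0]+58],(435,300),interpolation=2)
print(p,q);o=np.zeros((600,795,3),np.uint8);o[:540,:360]=A;o[:300,360:]=B;o[300:,360:]=C;cv2.imwrite("pics/g8.png",o)
E
```

```text
15.7 [0.55164676 0.10675877 0.20654232] [ 6.74388483e-02  2.54612220e-01  1.53748839e+00 -1.53602321e-04
  1.34585537e+00  1.64507614e+00]
top [[397.8760266  204.89361292]]
side [[314.05289756 127.57827168]]
[278 123]
[397 204] [314 127]
```

View pics/g8.png

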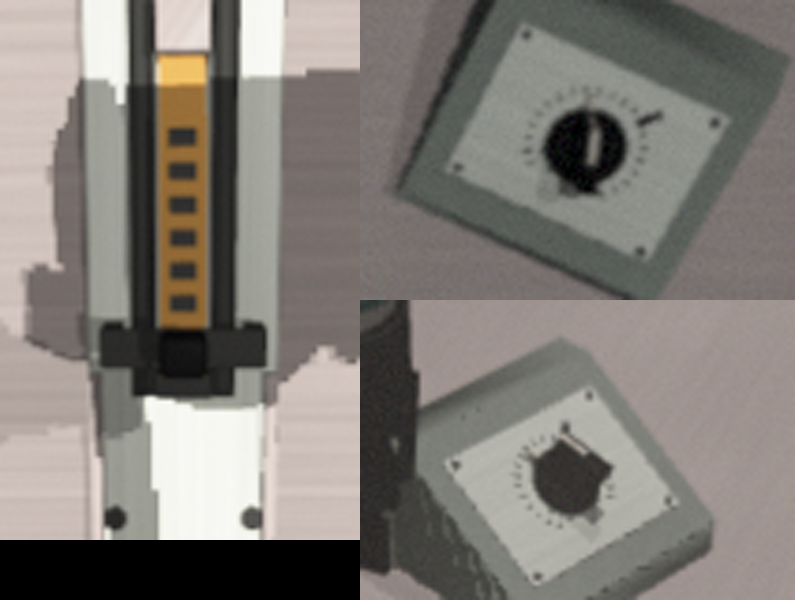

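The keeper is home over the shoulder, against the face block (left crop, tab at (184,350)). In the dial crops the panel screws are at top (525,35), (715,122), (641,252), (457,167) and side (456,465), (589,396), (671,502), (537,577). The pointer tip is at top (590,97) and the long mark at (650,117). I'll now build the panel frame.

```bash
cat > panel.py <<'E'
from h import *
ct,cs=cal("top"),cal("side");z=np.load("w1.npz");cw=(z["K"],z["d"],z["T"])
T=lambda x,y:(339+(x-360)*116/435,164+y*80/300)
S=lambda x,y:(256+(x-360)*116/435,87+(y-300)*80/300)
W=lambda x,y:(405+(x-386)/2.6,160+y/2.6)
tp=[(525,35),(715,122),(641,252),(457,167)];sp=[(456,465),(589,396),(671,502),(537,577)]
R=[tri(ct,T(*a),cs,S(*b)) for a,b in zip(tp,sp)];P=np.array([r[0] for r in R])
O=P.mean(0);up=(P[0]+P[1]-P[2]-P[3]);rt=(P[1]+P[2]-P[0]-P[3]);n=np.cross(rt,up);n/=np.linalg.norm(n);up/=np.linalg.norm(up)
# known tilt 30 deg: horizontal heading from up
hd=np.array([up[0],up[1],0]);hd/=np.linalg.norm(hd)
U=hd*np.cos(np.pi/6)+np.array([0,0,.5]);N=-hd*.5+np.array([0,0,np.cos(np.pi/6)]);X=np.cross(U,N)
def pl(c,uv,h):
    o,v=ray(c,[uv]);v=v[0];p=o+v*(((O+N*h-o)@N)/(v@N));d=p-O;return d@X*1000,d@U*1000,np.degrees(np.arctan2(d@X,d@U)),np.hypot(d@X,d@U)*1000
E
python3 - <<'E'
from panel import *
print((P*1000).round(1),[r[1] for r in R]);print("n",n,"tilt",np.degrees(np.arccos(n[2])),"heading",np.degrees(np.arctan2(hd[1],hd[0])));print("O",O)
print("w1 screws",[np.round(pl(cw,W(*p),0),1) for p in((634,40),(478,171),(677,259))],[np.round(pl(ct,T(*p),0),1) for p in tp])
print("mark top ends",np.round(pl(ct,T(640,122),0),1),np.round(pl(ct,T(660,115),0),1),"w1",np.round(pl(cw,W(742,147),0),1),np.round(pl(cw,W(785,139),0),1))
for h in(0,.009,.01):print(h,"tip top",np.round(pl(ct,T(590,97),h),1),"w1",np.round(pl(cw,W(692,122),h),1))
print("disc centre top",np.round(pl(ct,T(585,147),.009),1),"line top",[np.round(pl(ct,T(*p),.042),1) for p in((592,125),(594,165))],"w1",[np.round(pl(cw,W(*p),.042),1) for p in((690,145),(720,185),(690,222))],"side",[np.round(pl(cs,S(*p),.042),1) for p in((563,430),(588,452))])
E
```

```text
[[ 629.8 -209.4   96. ]
 [ 576.6 -335.3   94.1]
 [ 495.6 -302.1   42.8]
 [ 551.2 -175.7   44.6]] [np.float64(0.0012236204665928006), np.float64(0.0013852402968724275), np.float64(7.277309437740047e-05), np.float64(0.002221101781110695)]
n [-0.47327531  0.19150128  0.85984751] tilt 30.700534036852343 heading -22.74556389421233
O [ 0.56331191 -0.25560496  0.06935663]
w1 screws [array([-67. ,  54.2, -51. ,  86.1]), array([ -67.9,  -45.9, -124.1,   81.9]), array([ 69.2, -47.3, 124.4,  83.8])] [array([-67.7,  50.3, -53.4,  84.3]), array([68.8, 49.1, 54.5, 84.6]), array([ 68.8, -51.6, 126.9,  86. ]), array([ -68.3,  -49.6, -126. ,   84.4])]
mark top ends [25.5 28.9 41.4 38.5] [34.8 38.5 42.1 51.9] w1 [24.9 30.1 39.7 39. ] [36.6 43.3 40.2 56.7]
0 tip top [-11.4  30.4 -20.5  32.5] w1 [ -7.4  30.6 -13.7  31.5]
0.009 tip top [-13.3  32.3 -22.4  35. ] w1 [-16.6  34.9 -25.5  38.6]
0.01 tip top [-13.5  32.5 -22.6  35.2] w1 [-17.6  35.3 -26.5  39.5]
disc centre top [ -0.7   0.8 -43.5   1.1] line top [array([-11. ,  23.5, -25. ,  25.9]), array([ 2.3,  0.5, 78.1,  2.3])] w1 [array([-40.3,  40.7, -44.7,  57.3]), array([-10.4,  29.4, -19.5,  31.2]), array([-0.8,  5.4, -8.4,  5.5])] side [array([ -5.8,  24.4, -13.4,  25. ]), array([0.1, 1.5, 3.7, 1.6])]
```

```bash
cat >> panel.py <<'E'
from scipy.spatial.transform import Rotation as Ro
def tool(deg): # tool x along dial direction deg, z=-N
    a=np.radians(deg);x=U*np.cos(a)+X*np.sin(a);zz=-N;return Ro.from_matrix(np.c_[x,np.cross(zz,x),zz])
def cur(): s=manip.get_state();q=s["ee_rot"];return s,Ro.from_quat([q[1],q[2],q[3],q[0]])
def delta(deg,h,off=(0,0)):
    s,r=cur();return np.r_[np.degrees((tool(deg)*r.inv()).as_rotvec()),(O+N*h+X*off[0]+U*off[1]-s["position"])*1000].round(1)
E
python3 -c "
from panel import *
print(cur()[1].as_matrix().round(3));print(delta(-21,.1))"
```

```text
[[ 1.    -0.007 -0.003]
 [-0.007 -1.    -0.   ]
 [-0.003  0.    -1.   ]]
[ -11.3  -28.    -1.3  -32.5 -342.9  -47.5]
```

>>> jog_arm(deltas=[0,0,0,0,-40,0,0.5,-1.1,-2.8,0,-3,-90,0,0.5,-3,-8,0,-10,-140,0,0.5,-6,-15,-0.7,-17,-190,0,0.5,-9,-22,-1,-25,-240,-5,0.5,-11.3,-28,-1.3,-32,-290,-15,0.5,-11.3,-28,-1.3,-32,-330,-35,0.5,-11.3,-28,-1.3,-32,-343,-47,0.5,-11.3,-28,-1.3,-32,-343,-47,0.5,-11.3,-28,-1.3,-32,-343,-47,0.5,-11.3,-28,-1.3,-32,-343,-47,0.5])

```text
clock: 16.95
position: [0.519, -0.2353, 0.1581]
ee_rot: [0.096, 0.965, -0.014, 0.242]
contact_force: [0.8, 0.1, 0.9]
width: 0.0425
gripper_force: 0.0
```

```bash
python3 - <<'E'
from panel import *
s,r=cur();c=cal("wrist");a=imaging.get_image("wrist");cv2.imwrite("pics/w9.png",a);np.savez("w9.npz",K=c[0],d=c[1],T=c[2])
print(s["clock"],s["position"],s["qpos"].round(2),delta(-21,.1))
print("proj O, screws, mark",proj(c,[O,*P,O+.035*(U*np.cos(.707)+X*np.sin(.707))]).round(0).tolist())
# rectify panel plane h=0 and h=.042 : px 0.5mm, +-75 X, +-65 U
def rect(h,sc=2,w=150,ht=120):
    gx,gu=np.meshgrid(np.arange(-w/2,w/2,1/sc),np.arange(ht/2,-ht/2,-1/sc))
    Q=O+N*h+X*gx[...,None]/1000+U*gu[...,None]/1000
    uv=proj(c,Q.reshape(-1,3)).reshape(*gx.shape,2).astype(np.float32);return cv2.remap(a,uv[...,0],uv[...,1],1)
r0=rect(0);g=cv2.cvtColor(r0,cv2.COLOR_BGR2GRAY)
# angular profile at radius 36.. and 45..50mm
for R in (32,37,46):
    t=np.arange(-160,161,4);v=[int(g[int((60-R*np.cos(np.radians(k)))*2),int((75+R*np.sin(np.radians(k)))*2)]) for k in t];print(R,list(zip(t.tolist(),v)))
E
```

```text
16.95 [ 0.5190481  -0.23530009  0.15813327] [-0.63  0.06  2.06  0.24  0.52  0.79] [ 0.   0.2 -0.1 -2.1 -1.1 -2.6]
proj O, screws, mark [[279.0, 205.0], [227.0, 125.0], [368.0, 183.0], [325.0, 276.0], [193.0, 226.0], [313.0, 188.0]]
32 [(-160, 199), (-156, 203), (-152, 199), (-148, 199), (-144, 205), (-140, 222), (-136, 223), (-132, 212), (-128, 224), (-124, 222), (-120, 221), (-116, 218), (-112, 223), (-108, 221), (-104, 223), (-100, 226), (-96, 227), (-92, 227), (-88, 228), (-84, 226), (-80, 229), (-76, 228), (-72, 219), (-68, 223), (-64, 227), (-60, 227), (-56, 224), (-52, 224), (-48, 226), (-44, 228), (-40, 229), (-36, 227), (-32, 226), (-28, 208), (-24, 159), (-20, 227), (-16, 228), (-12, 228), (-8, 228), (-4, 228), (0, 228), (4, 227), (8, 228), (12, 227), (16, 225), (20, 225), (24, 227), (28, 225), (32, 222), (36, 224), (40, 225), (44, 226), (48, 223), (52, 224), (56, 219), (60, 224), (64, 221), (68, 222), (72, 214), (76, 225), (80, 226), (84, 226), (88, 221), (92, 224), (96, 225), (100, 225), (104, 220), (108, 219), (112, 222), (116, 221), (120, 221), (124, 221), (128, 223), (1
[... 1306 characters left out ...]
 (-80, 228), (-76, 221), (-72, 226), (-68, 226), (-64, 225), (-60, 227), (-56, 228), (-52, 226), (-48, 227), (-44, 231), (-40, 228), (-36, 226), (-32, 223), (-28, 225), (-24, 230), (-20, 231), (-16, 231), (-12, 230), (-8, 231), (-4, 231), (0, 231), (4, 231), (8, 230), (12, 230), (16, 230), (20, 230), (24, 229), (28, 223), (32, 221), (36, 47), (40, 34), (44, 220), (48, 224), (52, 225), (56, 222), (60, 226), (64, 224), (68, 220), (72, 222), (76, 222), (80, 224), (84, 227), (88, 221), (92, 224), (96, 226), (100, 221), (104, 223), (108, 224), (112, 221), (116, 223), (120, 222), (124, 217), (128, 223), (132, 223), (136, 218), (140, 216), (144, 143), (148, 126), (152, 127), (156, 126), (160, 126)]
```

```bash
cat > dial.py <<'E'
from panel import *
def run(fn,npz):
    a=cv2.imread(fn);z=np.load(npz);c=(z["K"],z["d"],z["T"])
    def rect(h,sc=4,w=150,ht=140):
        gx,gu=np.meshgrid(np.arange(-w/2,w/2,1/sc),np.arange(ht/2,-ht/2,-1/sc))
        Q=O+N*h+X*gx[...,None]/1000+U*gu[...,None]/1000
        uv=proj(c,Q.reshape(-1,3)).reshape(*gx.shape,2).astype(np.float32);return cv2.remap(a,uv[...,0],uv[...,1],1),gx,gu
    im,gx,gu=rect(0);g=cv2.cvtColor(im,cv2.COLOR_BGR2GRAY)
    d=((cv2.blur(g,(41,41)).astype(int)-g>25)&(np.hypot(gx,gu)<56)&(np.hypot(gx,gu)>33)).astype(np.uint8)
    n,_,st,ce=cv2.connectedComponentsWithStats(d);p=[];lg=None
    for s,e in zip(st[1:],ce[1:]):
        q=np.array([e[0]/4-75,70-e[1]/4]);r=np.hypot(*q);th=np.degrees(np.arctan2(*q))
        if 400<s[4]<2500 and 25<th<55 and r>40:lg=q;print("long",q.round(1),round(th,1),s[4])
        elif 15<s[4]<250 and 34<r<42:p.append((*q,th,s[4]))
    p=np.array(p);k=np.round(p[:,2]/13.5);print(len(p),k.tolist())
    r=37.5
    A=np.zeros((2*len(p),4));b=np.zeros(2*len(p));t=np.radians(k*13.5)
    A[0::2,0]=1;A[1::2,1]=1;A[0::2,2]=np.sin(t);A[1::2,2]=np.cos(t);A[0::2,3]=np.cos(t);A[1::2,3]=-np.sin(t);b[0::2]=p[:,0];b[1::2]=p[:,1]
    w=np.ones(len(b))
    for _ in range(15):
        x=np.linalg.lstsq(A*w[:,None],b*w,rcond=None)[0];e=np.hypot(*(A@x-b).reshape(-1,2).T);w=np.repeat(1/(1+(e/.7)**2),2)
    print("offset mm",x[:2].round(2),"radius",x[2].round(2),"rot deg cw",np.degrees(x[3]/x[2]).round(2),"res",np.median(e).round(2))
    for h in(.042,):
        im,gx,gu=rect(h);im=cv2.cvtColor(im,cv2.COLOR_BGR2GRAY);sel=np.hypot(gx-x[0],gu-x[1])<27
        m=((im>90)&sel).astype(np.uint8);dk=((im<60)&sel).astype(np.uint8)
        for nm,mm in(("white",m),("dark",dk)):
            for kk in cv2.findContours(mm,0,1)[0]:
                if cv2.contourArea(kk)>60:
                    (u,v),wh,an=cv2.minAreaRect(kk);bx=cv2.boxPoints(((u,v),wh,an));e1,e2=bx[1]-bx[0],bx[2]-bx[1];e=e1 if np.hypot(*e1)>np.hypot(*e2) else e2
                    print(h,nm,"c",round(u/4-75-x[0],1),round(70-v/4-x[1],1),"size",np.round(np.array(wh)/4,1),"ang",round(np.degrees(np.arctan(-e[0]/e[1])) if e[1] else 90,1))
    return x
E
python3 -c "
from dial import *
run('pics/w9.png','w9.npz')"
```

```text
long [28.7 37. ] 37.8 1410
22 [-0.0, -1.0, 1.0, -2.0, 2.0, -3.0, -2.0, -4.0, 4.0, -5.0, 5.0, -6.0, 6.0, -7.0, 7.0, -8.0, 8.0, -9.0, 9.0, -10.0, 10.0, 11.0]
offset mm [-0.21  3.64] radius 37.55 rot deg cw 0.46 res 0.15
0.042 white c 2.4 -5.5 size [42. 54.] ang 66.6
0.042 white c -4.9 12.6 size [26.9  4.8] ang -20.2
0.042 dark c -3.9 5.2 size [43.4 46.3] ang 17.8
```

Mark ring fit: radius 37.55 mm (expected 37.5), centre offset +3.6 mm up the slope, and pointer at about −21°. Now I'll compute the approach.

```bash
cat >> panel.py <<'E'
O=O+.0036*U-.0002*X
E
python3 -c "
from panel import *
print(delta(-20.6,.03),delta(-20.6,.0))"
```

```text
[  0.2   0.1  -0.5  33.1 -15.6 -61.4] [  0.2   0.1  -0.5  46.9 -21.4 -87.4]
```

>>> jog_arm(deltas=[0,0,-0.5,11,-5,-20,0.5,0,0,-0.5,22,-10,-40,0.5,0,0,-0.5,33,-15.5,-61,0.5,0,0,-0.5,38,-18,-71,0.5,0,0,-0.5,43,-20,-80,0.5,0,0,-0.5,47,-21.5,-87,0.5,0,0,-0.5,47,-21.5,-87,0.5,0,0,-0.5,47,-21.5,-87,0.5])

```text
clock: 17.8
position: [0.566, -0.2577, 0.0717]
ee_rot: [0.098, 0.965, -0.019, 0.242]
contact_force: [-0.2, 0.1, 0.0]
width: 0.0426
gripper_force: 0.0
```

```bash
python3 -c "
from panel import *
s,r=cur();print(s['clock'],s['contact_force'],s['width'],delta(-20.6,0),s['qpos'].round(2))"
```

```text
17.8 [-0.23836093  0.11151366  0.04250442] 0.04258085102314115 [ 0.2  0.1  0.1  0.2  1.1 -0.5] [-0.6   0.26  2.09  0.35  0.29  0.7 ]
```

>>> jog_arm(deltas=[0,0,0,0,1,0,0,0,0,0,0,1,0,0,0,0,0,0,1,0,0,0,0,0,0,1,0,0,0,0,0,0,1,0,0], grip_force=30)

```text
clock: 18.3
position: [0.5657, -0.2561, 0.0719]
ee_rot: [0.097, 0.965, -0.019, 0.242]
contact_force: [-2.9, 3.7, 5.7]
width: 0.0129
gripper_force: 31.2
```

```bash
python3 -c "
from panel import *
s,r=cur();print(s['clock'],s['contact_force'],s['moment'],s['width'],delta(-20.6,0));print('axis',N,N*-61.6)
for d in (41,):print(delta(d,0))"
```

```text
18.3 [-2.8756208   3.72793106  5.7444858 ] [0.59548049 0.06056574 0.31541234] 0.012935362970864075 [ 0.2  0.1  0.1  0.5 -0.5 -0.7]
axis [-0.46111545  0.19331978  0.8660254 ] [ 28.40471202 -11.90849843 -53.34716487]
[ 28.6 -11.9 -53.2   0.5  -0.5  -0.7]
```

>>> jog_arm(deltas=[2.9,-1.2,-5.3,0,0,0,0,5.7,-2.4,-10.6,0,0,0,0,8.6,-3.6,-16,0,0,0,0,11.4,-4.8,-21.3,0,0,0,0,14.3,-6,-26.6,0,0,0,0,17.2,-7.1,-31.9,0,0,0,0,20,-8.3,-37.2,0,0,0,0,22.9,-9.5,-42.6,0,0,0,0,25.7,-10.7,-47.9,0,0,0,0,28.6,-11.9,-53.2,0,0,0,0,28.6,-11.9,-53.2,0,0,0,0,28.6,-11.9,-53.2,0,0,0,0])

```text
clock: 19.5
position: [0.566, -0.2554, 0.0719]
ee_rot: [-0.042, 0.82, -0.51, 0.255]
contact_force: [0.5, 8.0, 5.9]
width: 0.013
gripper_force: 31.2
```

```bash
python3 -c "
from panel import *
s,r=cur();print(s['clock'],s['contact_force'],s['moment'],s['width'],delta(41,0),s['qpos'].round(2))"
```

```text
19.5 [0.52443426 7.95661331 5.92520829] [ 0.9168674  -0.2672204   0.42065464] 0.012990859739376328 [-0.1 -0.  -0.   0.3 -1.3 -0.7] [-0.6   0.26  2.08  0.35  0.3   1.78]
```

>>> jog_arm(deltas=[0,0,0,0,1,0,0,0,0,0,0,1,0,0.5,0,0,0,0,1,0,0.5,0,0,0,0,1,0,0.5,0,0,0,0,1,0,0.5,0,0,0,-9,5,17,0.5,0,0,0,-23,10,43,0.5,0,0,0,-40,17,75,0.5,0,0,0,-55,24,104,0.5,0,0,0,-55,24,104,0.5,0,0,0,-55,24,104,0.5])

```text
clock: 20.6
position: [0.5109, -0.2331, 0.176]
ee_rot: [-0.04, 0.82, -0.51, 0.256]
contact_force: [0.1, -0.4, -0.9]
width: 0.0426
gripper_force: 0.0
```

```bash
python3 - <<'E'
from dial import *
s,r=cur();c=cal("wrist");a=imaging.get_image("wrist");cv2.imwrite("pics/w10.png",a);np.savez("w10.npz",K=c[0],d=c[1],T=c[2]);print(s["clock"],s["position"],s["width"])
x=run("pics/w10.png","w10.npz")
E
```

```text
20.6 [ 0.51090499 -0.23307326  0.17603745] 0.04259483662700635
long [28.7 32.9] 41.1 1385
20 [0.0, -1.0, 1.0, -2.0, 2.0, -3.0, -4.0, 4.0, -5.0, 5.0, -6.0, 6.0, -7.0, 7.0, -8.0, 8.0, -9.0, 9.0, 10.0, -12.0]
offset mm [-0.06 -0.2 ] radius 37.47 rot deg cw 0.53 res 0.15
0.042 white c 8.6 10.3 size [ 5.  27.2] ang 40.8
0.042 white c -3.7 -4.4 size [53.9 42.4] ang -50.1
0.042 dark c 5.1 3.8 size [43.8 45.9] ang 2.6
```

The pointer now reads about 40.3° against the long mark's 40.5°. The strip and keeper haven't been touched since they were checked, so I'm handing in.

```bash
python3 -c "
from rig import manip
print(manip.sign_off())"
```

```text
the job is handed in; nothing more can be done
None
```

I've handed the job in at about 21 s: the long strip is flat in the channel against the stop with the keeper home over its end, and the dial pointer reads about 40.3° against the long mark's 40.5°.

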